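# Snap the lid onto the sharps container and keep it pressed home

### The job

The new sharps container stands in its desk bracket and its lid lies on the desk beside it. Take the lid by its chute and set it on the container with its finger tab at the front, away from the bracket's back plate, then press it down until all four catches have snapped over its edge and it sits fully home on the rim. Finish without letting go: the program ends while still gripping the chute and pressing the lid firmly down, and the other things on the desk are left where they are.

Things in the scene. Friction and masses are not known exactly. Their poses are not given: they have to be found in the camera images.
- sharps_bin: Open grey rectangular container, walls 104 (x) x 122 (y) mm, fixed upright on the desk in a bracket whose 84 mm wide back plate stands 60 to 65 mm behind its centre (+x side), top 111 mm above the desk; label on the front (-x). Yaw within 0.4 rad. Origin: centre of its underside, on the desk; z up. It does not move.
- bin_mouth (a point): Centre of the container's mouth (98 x 116 mm inside), level with the flat rim, 95 mm above the desk; axes as the container's.
- lid: Loose grey lid, 0.09 kg, right way up: tapered skirt 20 mm deep below (94 x 112 mm at its top, 86 x 104 at the bottom; 2 mm play a side in the mouth), plate 108 x 126 x 4 mm, chute above. Origin: centre of the skirt's underside, z up. Lid and container axes agree when fitted. Seated, the plate lies on the rim and the origin is 75 mm above the desk over the container's origin.
- chute_grip (a point): Centre of the lid's chute, the place to grip: an open rectangular spout 60 (x) x 40 (y) mm outside, walls 4 mm, standing 30 mm above the plate (top 54 mm above the lid's underside). Take it across its 40 mm (lid's y). The point is 41 mm above the underside, 17 mm above the plate; a TCP 2 to 5 mm higher keeps the fingertips off the plate.
- lid_tab (a point): Top of the finger tab, 30 mm wide, that sticks out 16 mm at the lid's front: 66 mm in -x from the lid's centre. With the lid turned round, the tab would hit the back plate.
- catch_1 (a joint): Spring catch, left front (x -30, y +68 mm of the container): one of four upright tongues 16 mm wide, tops 116 mm above the desk. Rad: 0 = closed. The lid's edge meets the sloping heads 15 mm above its seat and forces them out to about 0.08; the total push grows to 10-20 N, then drops suddenly 7 mm above the seat. Only 1.5 to 2 mm above the seat do they spring back to 0, over the plate.
- catch_2 (a joint): Spring catch at the left back (x +30 mm, y +68 mm), as catch_1.
- catch_3 (a joint): Spring catch at the right front (x -30 mm, y -68 mm), as catch_1.
- catch_4 (a joint): Spring catch at the right back (x +30 mm, y -68 mm), as catch_1.
- pill_bottle: Bystander: white tablet bottle, 48 mm across, 78 mm high, upright on the desk. Origin: centre of its underside.
- carton: Bystander: medicine carton, 50 x 92 x 24 mm, lying flat. Origin: centre of the underside.
- carton_b: Bystander: medicine carton, 46 x 74 x 36 mm, lying on the desk. Origin: centre of its underside.
- chute_left: The left wall (lid's +y side) of the lid's chute, part of the lid, 4 mm thick, outer face 20 mm from the lid's centre. Origin and axes: the lid's own.
- chute_right: The right wall (lid's -y side) of the lid's chute, part of the lid, 4 mm thick, outer face 20 mm from the lid's centre. Origin and axes: the lid's own.
- chute_front: The front wall (lid's -x side) of the lid's chute, part of the lid, 4 mm thick, outer face 30 mm from the lid's centre. Origin and axes: the lid's own.
- chute_back: The back wall (lid's +x side) of the lid's chute, part of the lid, 4 mm thick, outer face 30 mm from the lid's centre. Origin and axes: the lid's own.

How it is judged:
On the way, in this order (a step that is already met when the one before it is completed fails the run):
1. the lid is gripped by its chute and lifted off the desk (height (world z) of lid above 0.04 m and contact force between the fingers and lid above 2 N and distance between the grasp point and chute_grip below 0.03 m), for 0.2 s.
2. the lid sits on the rim, tab to the front, under all four catches (z of lid in the frame of sharps_bin below 0.077 m and horizontal distance between lid and sharps_bin below 0.004 m and x of lid_tab in the frame of sharps_bin below -0.055 m and value of joint each of catch_1, catch_2, catch_3, catch_4 below 0.03 rad), for 0.2 s.
At the end, for the whole second after the job is handed in: Lid seated on the rim (2 mm in height, 4 mm off centre, level to 0.03 rad), tab at the front, all four catches back over its edge (below 0.03 rad); chute still gripped (1.5 N on two opposite walls, TCP within 30 mm of its centre) and the lid pressed on the container with over 4 N (all of step 2 and z of lid in the frame of sharps_bin above 0.072 m and angle between lid's own z axis and vertical below 0.03 rad and contact force between lid and sharps_bin above 4 N and distance between the grasp point and chute_grip below 0.03 m and ((contact force between the fingers and chute_left above 1.5 N and contact force between the fingers and chute_right above 1.5 N) or (contact force between the fingers and chute_front above 1.5 N and contact force between the fingers and chute_back above 1.5 N))); the arm keeps its last pose, push and grip.
It fails at once if the tablet bottle is pushed or knocked over (distance of pill_bottle from where it was at the start of the episode above 0.03 m or angle between pill_bottle's own z axis and vertical above 0.5 rad).
It fails at once if the carton is pushed away (distance of carton from where it was at the start of the episode above 0.03 m).
It fails at once if the second carton is pushed away (distance of carton_b from where it was at the start of the episode above 0.03 m).
It also fails if it takes over 51 s, if anything falls off the work surface, if the arm or the gripper's body presses on something with over 40 N, if the wrist force passes 120 N, or if a joint passes its speed limit or range.

### The arm

A 7-joint arm with a two-finger parallel gripper is mounted at the origin on a cart in front of the work surface, level with it; the furniture and walls round the work are solid. World frame = base frame: x ahead of the robot, y to its left, z up, the work surface at z = 0. Lengths are in m, angles in rad, forces in N, time in s.
With the tool pointing down it reaches from about 0.425 to 0.875 m from the base axis. Payload 4.7 kg.
Tool frame: the origin (TCP) lies between the finger pads, 19 mm behind the fingertips; this is the grasp point; z points along the fingers, y is the line along which they close (so a half turn about z gives the same grasp; the last joint's range is limited). The gripper opens to 87 mm and grips with 3 to 60 N. Pads are 19 mm wide; open, the fingers measure 117 mm over their backs; the gripper's body (75 mm by 190 mm) begins 51 mm behind the grasp point.
Start: joints at [-1.133, 0.321, -0.07, 1.45, 0.023, 1.371, -0.057], TCP at [0.267, 0.593, 0.241] pointing down, gripper open.
Joint ranges: [-2.86, 2.86], [-0.3, 2.09], [-1.38, 1.24], [0.06, 2.45], [-1.56, 4.7], [0.09, 2.05], [-2.69, 2.69]. Speed limits (rad/s): [2.57, 2.57, 3.14, 3.14, 3.14, 3.14, 3.14].

### API

Orientations are given as a rotation vector (axis times angle).
In Python, from bench import ctrl gives the robot as it stands.
- The arm moves only by the tool move_arm, never from a script. Its argument "increments" is text: rows parted by semicolons, each of 7 numbers parted by spaces: the shift along the world's x, y, z in mm, then the turn, a rotation vector about the world's x, y, z in degrees, then the closure in counts, from 0 (fully open) to 255 (shut). A call has exactly 8 rows; each row shifts and turns the commanded pose from where the row before left it; what a row does not reach is not made up. A row lasts 1/12 s, in which the tool goes at most 41.7 mm and 7.16 degrees, less where a joint would pass 70% of its speed; a pose out of reach is approached as far as the arm can. A call with a gripper value outside its range is refused whole. The fingers move at their own pace and stop on an object; "grip_force" is the grip in N (left out, the last holds). Time passes only in rows, so rows that do not move let the fingers close, or fill a call up. It gives the time, the measured TCP pose, the force, the opening and the grip force at its end, in the units of the state.
- ctrl.get_state(): the state, without advancing time (a new reading comes with each control period).
- ctrl.get_image(name): name is "side" or "top" or "wrist"; returns a dict with "frame" (384x512x3 uint8, red, green, blue), "depth" (384x512 float32, m along the optical axis (not along the pixel's ray), 0 where there is no reading), "fx", "fy", "cx", "cy" (pixels), "position" and "orientation" of the camera in the world. Camera axes: x right, y down, z forward; pixel columns grow to the right and rows downward; lengths in m; the calibration is good to about 2 mm. A picture is of the moment at which its call begins.
- ctrl.close_job(): hands the job in; it is judged then, once.
Trained networks look in a picture, given as the dict that the camera call returned (one of the last four; its "shot" number tells which), for a name from the list of things; names that differ only in an ending like _2 or _b are one class to them, and where a whole thing is asked for, a point or a joint stands for the part that bears it (a point fixed in the world has none). Each returns a list of dicts, best first, with "score" (0 to 1); they miss things now and then, are a little off and sometimes report something else, mostly with a low value. They report only what shows in the picture. A call takes as long as a camera call.
- ctrl.find_in(target, picture): "centre" ([x, y, z] in m, in world coordinates, good to about 4 mm: the middle of the surface that is visible of it).
- ctrl.silhouettes(target, picture): "region" (384x512 bool, what is visible of it).
The state is a dict: "time": time; "joint_positions": joint angles; "qd": joint speeds; "joint_torque": joint torques, N m; "position": TCP position; "tool_rot": TCP orientation; "ft_force": force on the tool from outside, world axes, zero at the start; "torque": the same for the moment, N m; "grip_width": opening from 0.0 (shut) to 1.0 (fully open); "grip_force": force on a finger pad.
Only numpy, scipy, OpenCV 4.12 (cv2) and the standard library are available. Lean on these libraries where they do the work, as an engineer would, in place of code of your own. Each camera call takes 0.05 s, during which the arm holds its last target. There are 200 camera calls.

## Working session

There is one attempt and no reset: what is moved stays moved. The work goes in short steps, Python scripts to look and compute and a tool call to move; the robot and the scene stay as the last step left them, time stands still between calls to the robot, and variables do not carry over. Pictures are saved under pics/ and viewed, at most 10 in all, crops included, and the job is handed in when it is done.

Besides the shell and the picture viewer there is one more tool, called after "Emit:" as name(argument=value, ...) on one line, values as JSON. move_arm: Moves the arm, as the interface text tells. Its arguments: {"type":"object","properties":{"increments":{"type":"string"},"grip_force":{"type":"number"}},"required":["increments"]}

```bash
mkdir -p pics; cat > h.py <<'E'
from bench import ctrl
import numpy as np, cv2
from scipy.spatial.transform import Rotation as R
def rot(o):
    o=np.array(o,float)
    return o if o.shape==(3,3) else R.from_rotvec(o).as_matrix() if o.size==3 else R.from_quat(o).as_matrix()
def cloud(p):
    d=p["depth"];v,u=np.mgrid[:384,:512]
    c=np.stack([(u-p["cx"])/p["fx"]*d,(v-p["cy"])/p["fy"]*d,d],-1)
    return c@rot(p["orientation"]).T+np.array(p["position"])
def save(p,n): cv2.imwrite("pics/"+n+".png",p["frame"][:,:,::-1])
def rect(P):
    (c,s,a)=cv2.minAreaRect((P[:,:2]*1000).astype(np.float32));return np.round(c,1),np.round(s,1),round(a,1)
E
python3 - <<'E'
from h import *
s=ctrl.get_state();print(s["position"],s["tool_rot"],s["time"])
a=ctrl.get_image("top");b=ctrl.get_image("side")
print(a["position"],a["orientation"])
cv2.imwrite("pics/a.png",cv2.resize(np.vstack([a["frame"],b["frame"]])[:,:,::-1],(400,600)) if 0 else np.hstack([cv2.resize(a["frame"],(400,300)),cv2.resize(b["frame"],(400,300))])[:,:,::-1])
for n,p in(("top",a),("side",b)):
    C=cloud(p);np.save("C_"+n,C)
    for t in "sharps_bin lid chute_grip lid_tab chute_left pill_bottle carton catch_1".split():
        print(n,t,[(np.round(x["centre"],3).tolist(),round(x["score"],2)) for x in ctrl.find_in(t,p)[:4]])
    for t in("sharps_bin","lid","carton","pill_bottle"):
        for x in ctrl.silhouettes(t,p)[:2]:
            P=C[x["region"]&(p["depth"]>0)]
            if len(P)>20:
                zs=np.percentile(P[:,2],[5,50,95]);print(n,t,round(x["score"],2),len(P),np.round(zs,3),rect(P))
E
```

```text
[0.26712422 0.59200526 0.24017334] [-6.60635426e-01 -3.07104048e+00  2.95438471e-03] 0.0
[0.39116189 0.01579134 1.44736112] [-2.18665842  2.19643795 -0.11260561]
top sharps_bin [([0.498, -0.234, 0.006], 0.57), ([0.648, 0.19, 0.082], 0.52)]
top lid [([0.494, 0.169, 0.022], 0.62)]
top chute_grip [([0.494, 0.172, 0.025], 0.7), ([0.432, 0.401, 0.039], 0.62)]
top lid_tab [([0.495, 0.172, 0.023], 0.61)]
top chute_left [([0.493, 0.195, 0.058], 0.57)]
top pill_bottle [([0.644, 0.192, 0.078], 0.53)]
top carton [([0.444, -0.419, 0.025], 0.75), ([0.491, 0.176, 0.024], 0.67), ([0.434, 0.402, 0.038], 0.55)]
top catch_1 [([0.496, -0.243, 0.01], 0.38)]
top sharps_bin 0.59 2061 [0.002 0.011 0.107] (array([ 500.7, -247. ]), array([137., 173.]), 14.7)
top lid 0.7 1359 [0.018 0.024 0.05 ] (array([493. , 180.8]), array([127.4, 131.9]), 8.0)
top carton 0.93 412 [0.019 0.035 0.04 ] (array([434.3, 409. ]), array([50.2, 87.7]), 4.0)
top carton 0.88 523 [0.009 0.023 0.028] (array([ 449.1, -420.8]), array([ 53.1, 102.1]), 16.4)
top pill_bottle 0.72 206 [0.039 0.076 0.081] (array([649.5, 188.8]), array([43.6, 39.7]), 46.9)
side sharps_bin [([0.5, -0.278, 0.059], 0.66)]
side lid [([0.492, 0.157, 0.024], 0.6)]
side chute_grip [([0.487, 0.153, 0.02], 0.84)]
side lid_tab [([0.492, 0.159, 0.024], 0.57)]
side chute_left []
side pill_bottle []
side carton [([0.452, -0.433, 0.025], 0.88), ([0.433, 0.373, 0.032], 0.73)]
side catch_1 [([0.542, -0.294, 0.09], 0.69), ([0.447, -0.182, 0.106], 0.57)]
side sharps_bin 0.72 2515 [0.003 0.059 0.107] (array([ 489.8, -135.6]), array([153.3, 350.8]), 6.9)
side lid 0.89 473 [0.002 0.024 0.052] (array([487.9, 101. ]), array([101. , 418.6]), 3.4)
side carton 0.94 687 [0.002 0.023 0.026] (array([ 446.2, -403.6]), array([ 53.9, 128.9]), 13.8)
side carton 0.51 152 [0.004 0.032 0.038] (array([435.4, 399.4]), array([45.7, 77.6]), 9.9)
```

View pics/a.png

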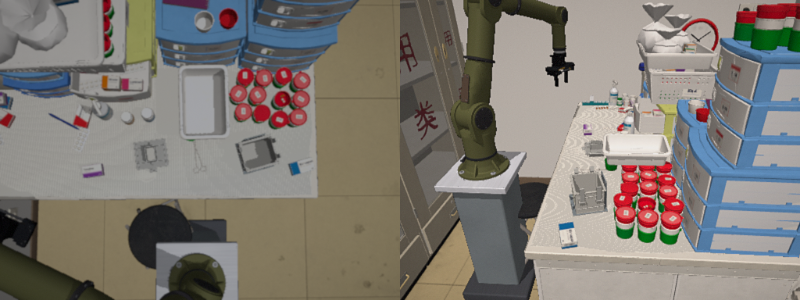

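```bash
python3 - <<'E'
from h import *
p=ctrl.get_image("top");C=cloud(p);f=p["frame"]
r=[x["region"] for x in ctrl.silhouettes("lid",p)][0]|0
def bb(c,w):
    m=(abs(C[...,0]-c[0])<w)&(abs(C[...,1]-c[1])<w);v,u=np.where(m);return v.min(),v.max(),u.min(),u.max()
o=[]
for c in((.495,.175),(.5,-.24)):
    a,b,d,e=bb(c,.12);print(a,b,d,e);o.append(cv2.resize(f[a:b,d:e],(400,400),interpolation=cv2.INTER_CUBIC))
cv2.imwrite("pics/b.png",np.hstack(o)[:,:,::-1])
def sel(c,w,z0,z1): 
    m=(abs(C[...,0]-c[0])<w)&(abs(C[...,1]-c[1])<w)&(C[...,2]>z0)&(C[...,2]<z1);return C[m]
print("plate",rect(sel((.495,.175),.1,.017,.031)))
print("chute",rect(sel((.495,.175),.06,.045,.065)))
for z in((.085,.1),(.1,.13),(.085,.13)):print("bin",z,rect(sel((.5,-.24),.12,*z)))
for z0,z1 in((.017,.031),):
    P=sel((.495,.175),.1,z0,z1)
    h=np.histogram(P[:,0],np.arange(.4,.6,.01));print(h[0])
E
```

```text
152 237 156 233
154 235 290 372
plate (array([491.4, 177.5]), array([123.8, 126.3]), 8.1)
chute (array([499.2, 178.4]), array([59.7, 40.2]), 7.4)
bin (0.085, 0.1) (array([ 531.6, -244. ]), array([165.3, 237.6]), 72.3)
bin (0.1, 0.13) (array([ 500.5, -231.2]), array([119.9, 141.9]), 15.6)
bin (0.085, 0.13) (array([ 531.6, -244. ]), array([165.3, 237.6]), 72.3)
[  0   0   0  28  94 114 117  94 103  81  85  96  98 108 105  54   2   0
   0]
```

View pics/b.png

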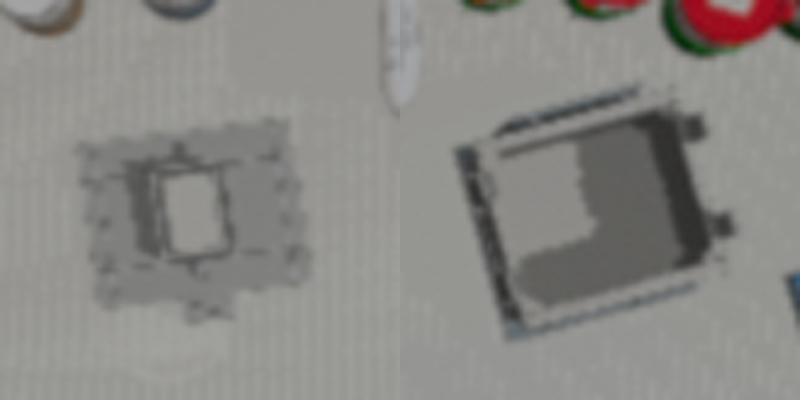

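Emit:
move_arm(increments="14.5 -26 -2.5 0 0 2 0;14.5 -26 -2.5 0 0 2 0;14.5 -26 -2.5 0 0 2 0;14.5 -26 -2.5 0 0 2 0;14.5 -26 -2.5 0 0 2 0;14.5 -26 -2.5 0 0 2 0;14.5 -26 -2.5 0 0 2 0;14.5 -26 -2.5 0 0 2 0")

```text
time: 2.07
position: [0.3839, 0.3832, 0.2214]
tool_rot: [0.224, 3.133, 0.001]
ft_force: [0.3, 0.1, -0.7]
grip_width: 0.997
grip_force: 0.0
```

Emit:
move_arm(increments="14.5 -26 -2.5 0 0 2 0;14.5 -26 -2.5 0 0 2 0;14.5 -26 -2.5 0 0 2 0;14.5 -26 -2.5 0 0 2 0;14.5 -26 -2.5 0 0 2 0;14.5 -26 -2.5 0 0 2 0;14.5 -26 -2.5 0 0 2 0;14.5 -26 -2.5 0 0 2 0")

```text
time: 2.73
position: [0.4999, 0.1752, 0.2015]
tool_rot: [-0.214, 3.134, 0.001]
ft_force: [0.8, 0.1, -0.1]
grip_width: 1.002
grip_force: 0.0
```

```bash
cat >> h.py <<'E'
def pose():
    s=ctrl.get_state();M=rot(s["tool_rot"]);y=M[:,1];y=y*np.sign(y[1])
    print("t",round(s["time"],2),"p",np.round(np.array(s["position"])*1000,1),"yaw",round(np.degrees(np.arctan2(-y[0],y[1])),2),"z",np.round(M[:,2],3),"F",np.round(s["ft_force"],1),"w",round(s["grip_width"]*87,1),s["grip_force"])
E
python3 - <<'E'
from h import *
pose();p=ctrl.get_image("wrist");C=cloud(p);save(p,"w1");np.save("Cw",C)
print(p["position"])
def sel(c,w,z0,z1): 
    m=(abs(C[...,0]-c[0])<w)&(abs(C[...,1]-c[1])<w)&(C[...,2]>z0)&(C[...,2]<z1);return C[m]
print("plate",rect(sel((.495,.175),.1,.017,.031)))
for z in((.040,.065),(.045,.065),(.05,.06)): P=sel((.495,.175),.06,*z);print("chute",len(P),rect(P),np.median(P[:,2]))
E
```

```text
t 2.73 p [499.9 175.2 201.5] yaw 7.82 z [ 0.001  0.    -1.   ] F [ 0.8  0.1 -0.1] w 87.2 0.0
[0.41968132 0.16524801 0.34508233]
plate (array([490.3, 178.7]), array([122.4, 126.3]), 7.9)
chute 732 (array([498. , 179.7]), array([59.5, 40.1]), 8.5) 0.053211333525140014
chute 640 (array([498.1, 179.7]), array([59.4, 40.1]), 8.5) 0.05340063267362058
chute 595 (array([498.1, 179.7]), array([59.4, 40.1]), 8.5) 0.053454359004149354
```

View pics/w1.png

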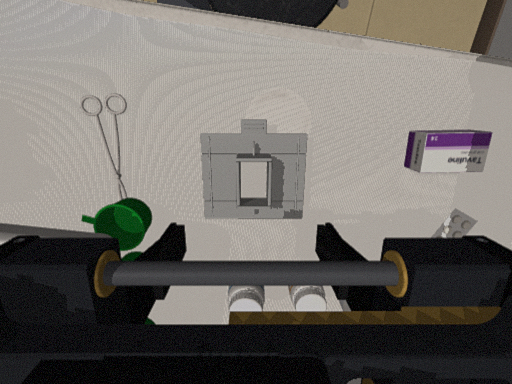

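Emit:
move_arm(increments="-2 4.5 -20 0 0 0.3 0;0 0 -20 0 0 0 0;0 0 -20 0 0 0 0;0 0 -20 0 0 0 0;0 0 -20 0 0 0 0;0 0 -20 0 0 0 0;0 0 -20 0 0 0 0;0 0 -16 0 0 0 0", grip_force=50)

```text
time: 3.45
position: [0.4968, 0.181, 0.044]
tool_rot: [0.22, -3.133, 0.0]
ft_force: [-0.4, 0.5, -1.1]
grip_width: 1.003
grip_force: 0.0
```

Emit:
move_arm(increments="0 0 0 0 0 0 0;0 0 0 0 0 0 0;0 0 0 0 0 0 255;0 0 0 0 0 0 255;0 0 0 0 0 0 255;0 0 0 0 0 0 255;0 0 0 0 0 0 255;0 0 0 0 0 0 255")

```text
time: 4.12
position: [0.4974, 0.181, 0.0455]
tool_rot: [-0.22, 3.134, 0.0]
ft_force: [0.9, 0.4, 0.2]
grip_width: 0.631
grip_force: 0.0
```

Emit:
move_arm(increments="0 0 0 0 0 0 255;0 0 0 0 0 0 255;0 0 0 0 0 0 255;0 0 0 0 0 0 255;0 0 0 0 0 0 255;0 0 0 0 0 0 255;0 0 0 0 0 0 255;0 0 0 0 0 0 255")

```text
time: 4.78
position: [0.4974, 0.1808, 0.0453]
tool_rot: [0.219, -3.134, 0.0]
ft_force: [0.9, -1.1, 0.6]
grip_width: 0.455
grip_force: 50.0
```

Emit:
move_arm(increments="0 0 10 0 0 0 255;0 0 20 0 0 0 255;0 0 25 0 0 0 255;0 0 25 0 0 0 255;0 0 25 0 0 0 255;0 0 25 0 0 0 255;0 0 25 0 0 0 255;0 0 20 0 0 0 255")

```text
time: 5.45
position: [0.4974, 0.1814, 0.2229]
tool_rot: [-0.22, 3.132, 0.002]
ft_force: [1.0, 0.8, -1.4]
grip_width: 0.455
grip_force: 50.0
```

```bash
cat > binfit.py <<'E'
from h import *
from scipy.optimize import minimize
# rim ring: model 104x122 outer, 98x116 inner + catches; fit using points 90..99 mm and body top
def fit(C,c0=(.5,-.235),yaw0=15):
    m=(np.hypot(C[...,0]-c0[0],C[...,1]-c0[1])<.095);P=C[m]
    out={}
    for z0,z1 in((.088,.101),(.1,.108),(.112,.12),(.108,.114)):
        Q=P[(P[:,2]>z0)&(P[:,2]<z1)]
        if len(Q)>5: print(z0,z1,len(Q),rect(Q))
    Q=P[(P[:,2]>.088)&(P[:,2]<.1)][:,:2]*1000
    def loc(p):
        a=np.radians(p[2]);d=Q-p[:2];return np.c_[d[:,0]*np.cos(a)+d[:,1]*np.sin(a),-d[:,0]*np.sin(a)+d[:,1]*np.cos(a)]
    def cost(p):
        l=abs(loc(p));q=l-[50.5,59.5]
        sd=np.where((q>0).any(1),np.hypot(*np.maximum(q,0).T),q.max(1))
        return np.mean(np.minimum(abs(sd),8))
    r=min((minimize(cost,[c0[0]*1000+i,c0[1]*1000+j,yaw0+k],method="Nelder-Mead") for i in(-6,0,6) for j in(-6,0,6) for k in(-3,3)),key=lambda r:r.fun)
    print("fit",len(Q),np.round(r.x,2),round(r.fun,2))
    l=loc(r.x);print("span",np.percentile(l,[2,98],axis=0).round(1).tolist());return r.x
E
python3 - <<'E'
from binfit import *
pose()
for n in("top","side"):
    p=ctrl.get_image(n);C=cloud(p);print(n);fit(C)
    m=(abs(C[...,0]-.5)<.12)&(C[...,1]<.08)&(C[...,1]>-.12);print("path max z",np.percentile(C[m][:,2],[90,99,99.9]))
E
```

```text
t 5.45 p [497.4 181.4 222.9] yaw 8.03 z [ 0.002  0.002 -1.   ] F [ 1.   0.8 -1.4] w 39.6 49.999950528144836
top
0.088 0.101 408 (array([ 498.3, -231.5]), array([119.7, 137.6]), 15.3)
0.1 0.108 42 (array([ 502.6, -228.8]), array([114.4, 136.1]), 15.0)
0.112 0.12 63 (array([ 509.4, -229.5]), array([100.5, 142.4]), 14.3)
0.108 0.114 63 (array([ 510.1, -230. ]), array([100.7, 142.9]), 15.2)
fit 404 [ 495.89 -232.31   15.24] 2.8
span [[-56.8, -63.4], [57.7, 63.3]]
path max z [1.44736112 1.44736112 1.44736112]
side
0.088 0.101 418 (array([ 500.4, -234.6]), array([120.9, 140.8]), 15.2)
0.1 0.108 91 (array([ 508.9, -233. ]), array([102.3, 139.8]), 16.6)
0.112 0.12 52 (array([ 509.6, -230.9]), array([ 98.5, 144.9]), 15.5)
0.108 0.114 67 (array([ 510. , -230.9]), array([102., 140.]), 15.0)
fit 412 [ 496.71 -235.46   14.97] 3.41
span [[-56.3, -68.3], [61.4, 67.6]]
path max z [0.15156703 0.15733376 0.15842948]
```

```bash
python3 - <<'E'
from h import *
C=np.load("C_top.npy")
for x in np.arange(.36,.72,.04):
    print(round(x,2),[ (lambda q: round(float(np.percentile(q,98)),3) if len(q) else None)(C[...,2][(abs(C[...,0]-x)<.02)&(abs(C[...,1]-y)<.02)&(C[...,2]<1.3)]) for y in np.arange(.2,-.36,-.04)])
E
```

```text
0.36 [0.006, 0.006, 0.005, 0.006, 0.006, 0.006, 0.007, 0.006, 0.005, 0.006, 0.007, 0.004, 0.006, 0.005, 0.004]
0.4 [0.006, 0.005, 0.007, 0.005, 0.005, 0.006, 0.005, 0.006, 0.005, 0.007, 0.007, 0.006, 0.006, 0.006, 0.016]
0.44 [0.028, 0.031, 0.027, 0.007, 0.005, 0.007, 0.006, 0.006, 0.005, 0.117, 0.108, 0.098, 0.098, 0.079, 0.027]
0.48 [0.057, 0.055, 0.03, 0.005, 0.006, 0.007, 0.006, 0.006, 0.007, 0.098, 0.014, 0.013, 0.102, 0.12, 0.008]
0.52 [0.058, 0.056, 0.03, 0.007, 0.006, 0.009, 0.005, 0.006, 0.005, 0.119, 0.095, 0.014, 0.113, 0.005, 0.005]
0.56 [0.028, 0.029, 0.026, 0.157, 0.16, 0.16, 0.159, 0.159, 0.16, 0.086, 0.113, 0.111, 0.117, 0.006, 0.006]
0.6 [0.006, 0.006, 0.005, 0.158, 0.16, 0.099, 0.099, 0.119, 0.16, 0.006, 0.006, 0.092, 0.091, 0.094, 0.094]
0.64 [0.081, 0.079, 0.006, 0.159, 0.159, 0.1, 0.098, 0.126, 0.161, 0.095, 0.094, 0.095, 0.096, 0.095, 0.094]
0.68 [0.212, 0.077, 0.006, 0.16, 0.159, 0.099, 0.098, 0.133, 0.161, 0.094, 0.095, 0.095, 0.093, 0.088, 0.093]
```

Emit:
move_arm(increments="0 -15 10 0 0 0.9 255;0 -30 7 0 0 0.9 255;0 -35 0 0 0 0.9 255;0 -38 0 0 0 0.9 255;0 -38 0 0 0 0.9 255;0 -38 0 0 0 0.9 255;0 -30 0 0 0 0.9 255;0 -17 0 0 0 0.8 255")

```text
time: 6.22
position: [0.4961, -0.0645, 0.2365]
tool_rot: [0.406, -3.114, 0.001]
ft_force: [-0.2, 0.7, -1.2]
grip_width: 0.455
grip_force: 50.0
```

Emit:
move_arm(increments="0 0 0 0 0 0 255;0 0 0 0 0 0 255;0 0 0 0 0 0 255;0 0 0 0 0 0 255;0 0 0 0 0 0 255;0 0 0 0 0 0 255;0 0 0 0 0 0 255;0 0 0 0 0 0 255")

```text
time: 6.88
position: [0.4974, -0.0596, 0.2373]
tool_rot: [0.414, -3.114, -0.0]
ft_force: [-0.0, 0.5, -1.0]
grip_width: 0.459
grip_force: 50.0
```

```bash
python3 - <<'E'
from binfit import *
pose()
p=ctrl.get_image("wrist");C=cloud(p);save(p,"w2");np.save("Cw2",C);fit(C,(.496,-.233))
t=np.array(ctrl.get_state()["position"])
Q=C[np.hypot(C[...,0]-t[0],C[...,1]-t[1])<.1]
for a,b in((4,14),(-27,-16)):
    q=Q[(Q[:,2]>t[2]+a/1000)&(Q[:,2]<t[2]+b/1000)]
    if len(q)>5:print(a,b,len(q),rect(q),np.round(np.percentile(q[:,2],[5,50,95])*1000,1))
E
```

```text
t 6.88 p [497.4 -59.6 237.3] yaw 15.16 z [-0.  0. -1.] F [-0.   0.5 -1. ] w 39.9 49.99997195787728
0.088 0.101 3940 (array([ 497.6, -230.8]), array([121.7, 137.7]), 13.7)
0.1 0.108 535 (array([ 506.5, -227.9]), array([102.1, 135.1]), 13.2)
0.112 0.12 492 (array([ 508. , -228.4]), array([100.6, 143.2]), 15.5)
0.108 0.114 637 (array([ 508.1, -227.7]), array([101.8, 139.1]), 15.3)
fit 3908 [ 494.42 -231.09   15.17] 2.9
span [[-56.1, -64.0], [61.6, 63.2]]
4 14 2425 (array([498. , -58.3]), array([60.5, 61.6]), 14.6) [242.1 245.3 248. ]
-27 -16 14173 (array([490.7, -60.1]), array([123.5, 126.6]), 15.4) [214.7 215.8 217. ]
```

View pics/w2.png

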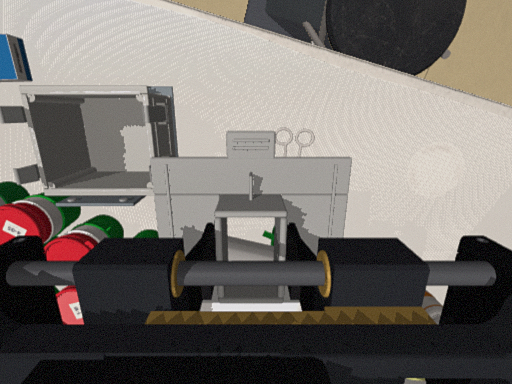

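```bash
cat > f2.py <<'E'
from binfit import *
def fine(C,p0=(496,-232,15.2)):
    p=np.array(p0,float)
    a=np.radians(p[2]);d=C[...,:2]*1000-p[:2]
    lx=d[...,0]*np.cos(a)+d[...,1]*np.sin(a);ly=-d[...,0]*np.sin(a)+d[...,1]*np.cos(a);z=C[...,2]*1000
    rim=(z>92)&(z<98)
    b=np.arange(-75,76,1.5)
    for nm,u,v,w in(("x",lx,ly,35),("y",ly,lx,18)):
        m=rim&(abs(v)<w)&(abs(u)<75)
        h=np.histogram(u[m],b)[0];print(nm,[(round(x+.75,1),int(k)) for x,k in zip(b,h) if k>3])
    for sx in(-1,1):
        for sy in(-1,1):
            m=(z>112.7)&(z<122)&(abs(lx-30*sx)<16)&(abs(ly-70*sy)<12)
            q=(np.percentile(lx[m],[2,98]).round(1).tolist(),np.percentile(ly[m],[2,98]).round(1).tolist(),round(z[m].mean(),1)) if m.sum()>3 else 0
            print("catch",sx,sy,m.sum(),q)
E
python3 - <<'E'
from f2 import *
fine(np.load("Cw2.npy"))
print("TOP");fine(cloud(ctrl.get_image("top")))
E
```

```text
x [(np.float64(-57.8), 71), (np.float64(-56.2), 121), (np.float64(-54.8), 91), (np.float64(-53.2), 142), (np.float64(-51.8), 71), (np.float64(-50.2), 138), (np.float64(-48.8), 9), (np.float64(48.8), 77), (np.float64(50.2), 80), (np.float64(51.8), 97), (np.float64(53.2), 74), (np.float64(54.8), 67), (np.float64(56.2), 59), (np.float64(59.2), 15), (np.float64(60.8), 73)]
y [(np.float64(-63.8), 8), (np.float64(-62.2), 39), (np.float64(-60.8), 45), (np.float64(-59.2), 52), (np.float64(-57.8), 95), (np.float64(-56.2), 15), (np.float64(57.8), 7), (np.float64(59.2), 41), (np.float64(60.8), 53), (np.float64(62.2), 37), (np.float64(63.8), 63), (np.float64(65.2), 9)]
catch -1 -1 155 ([-37.4, -22.8], [-68.9, -63.2], np.float64(116.0))
catch -1 1 106 ([-38.2, -22.8], [65.4, 71.6], np.float64(117.6))
catch 1 -1 168 ([21.9, 37.5], [-69.5, -63.3], np.float64(116.2))
catch 1 1 16 ([21.7, 36.8], [65.0, 67.7], np.float64(115.8))
TOP
x [(np.float64(-56.2), 5), (np.float64(-54.8), 7), (np.float64(-53.2), 8), (np.float64(-51.8), 6), (np.float64(-50.2), 11), (np.float64(48.8), 4), (np.float64(50.2), 7), (np.float64(51.8), 12), (np.float64(53.2), 8), (np.float64(54.8), 5), (np.float64(56.2), 7), (np.float64(60.8), 4)]
y []
catch -1 -1 13 ([-37.6, -23.0], [-71.6, -63.2], np.float64(116.1))
catch -1 1 10 ([-35.4, -23.1], [66.0, 70.4], np.float64(117.2))
catch 1 -1 12 ([22.7, 36.4], [-71.1, -64.0], np.float64(116.6))
catch 1 1 0 0
```

Emit:
move_arm(increments="-0.6 -15 0 0 0 0 255;-1 -25 0 0 0 0 255;-1 -30 0 0 0 0 255;0 -30 0 0 0 0 255;0 -30 0 0 0 0 255;0 -25 0 0 0 0 255;0 -13 0 0 0 0 255;0 -4.7 0 0 0 0 255")

```text
time: 7.65
position: [0.4939, -0.2359, 0.2374]
tool_rot: [0.406, -3.115, 0.002]
ft_force: [0.0, -1.7, -1.3]
grip_width: 0.456
grip_force: 50.0
```

Emit:
move_arm(increments="0 0 0 0 0 0 255;0 0 -10 0 0 0 255;0 0 -15 0 0 0 255;0 0 -15 0 0 0 255;0 0 -12 0 0 0 255;0 0 -5 0 0 0 255;0 0 0 0 0 0 255;0 0 0 0 0 0 255")

```text
time: 8.32
position: [0.4949, -0.2321, 0.1803]
tool_rot: [0.415, -3.114, -0.0]
ft_force: [0.9, -0.2, -1.1]
grip_width: 0.457
grip_force: 50.0
```

```bash
python3 - <<'E'
from f2 import *
pose();t=np.array(ctrl.get_state()["position"])*1000
fr=[]
for n in("wrist","top","side"):
    p=ctrl.get_image(n);C=cloud(p);print(n)
    if n!="top":fr.append(cv2.resize(p["frame"],(400,300)))
    z=C[...,2]*1000
    m=(abs(z-(t[2]-21.5))<4)&(np.hypot(C[...,0]*1000-t[0],C[...,1]*1000-t[1])<85)
    if m.sum()>10:print("plate+tab",m.sum(),rect(C[m]))
    fine(C,(495.3,-231.2,15.2))
cv2.imwrite("pics/c.png",np.hstack(fr)[:,:,::-1])
E
```

```text
t 8.32 p [ 494.9 -232.1  180.3] yaw 15.17 z [-0.  0. -1.] F [ 0.9 -0.2 -1.1] w 39.7 49.99994290061295
wrist
plate+tab 14088 (array([ 488.1, -232.8]), array([123.1, 126.1]), 15.2)
x [(np.float64(-57.8), 13), (np.float64(-56.2), 68), (np.float64(-54.8), 70), (np.float64(-53.2), 65), (np.float64(-51.8), 45), (np.float64(-50.2), 64), (np.float64(-48.8), 34), (np.float64(48.8), 74), (np.float64(50.2), 81), (np.float64(51.8), 62), (np.float64(53.2), 62), (np.float64(54.8), 63), (np.float64(56.2), 64), (np.float64(57.8), 6)]
y []
catch -1 -1 0 0
catch -1 1 0 0
catch 1 -1 0 0
catch 1 1 0 0
top
plate+tab 240 (array([ 494.5, -223. ]), array([107.8, 107.9]), 15.0)
x [(np.float64(-56.2), 4)]
y []
catch -1 -1 0 0
catch -1 1 0 0
catch 1 -1 0 0
catch 1 1 0 0
side
plate+tab 629 (array([ 490.5, -236.7]), array([124.2, 129.1]), 14.5)
x [(np.float64(-56.2), 6), (np.float64(-54.8), 9), (np.float64(-53.2), 7), (np.float64(-51.8), 8), (np.float64(-50.2), 6), (np.float64(-48.8), 8), (np.float64(50.2), 7), (np.float64(53.2), 4), (np.float64(54.8), 9), (np.float64(56.2), 4)]
y [(np.float64(-66.8), 5), (np.float64(-65.2), 8), (np.float64(-63.8), 5)]
catch -1 -1 14 ([-36.7, -21.4], [-73.7, -68.6], np.float64(115.9))
catch -1 1 0 0
catch 1 -1 13 ([24.3, 38.4], [-75.0, -69.7], np.float64(116.3))
catch 1 1 0 0
```

View pics/c.png

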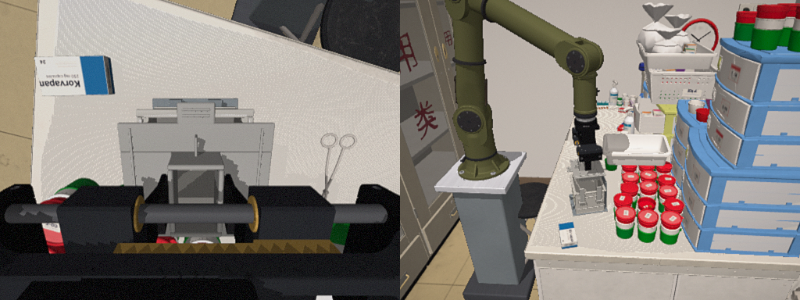

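Emit:
move_arm(increments="-0.6 -0.6 -6 0 0 0 255;0 0 -6 0 0 0 255;0 0 -6 0 0 0 255;0 0 -6 0 0 0 255;0 0 -6 0 0 0 255;0 0 -5 0 0 0 255;0 0 -4 0 0 0 255;0 0 -3 0 0 0 255")

```text
time: 9.13
position: [0.4939, -0.2332, 0.1376]
tool_rot: [0.413, -3.114, -0.0]
ft_force: [-0.1, 0.0, -1.1]
grip_width: 0.457
grip_force: 50.0
```

Emit:
move_arm(increments="0 0 0 0 0 0 255;0 0 -1 0 0 0 255;0 0 -1 0 0 0 255;0 0 -1 0 0 0 255;0 0 0 0 0 0 255;0 0 0 0 0 0 255;0 0 0 0 0 0 255;0 0 0 0 0 0 255", grip_force=60)

```text
time: 9.8
position: [0.4943, -0.2333, 0.1354]
tool_rot: [-0.413, 3.114, -0.0]
ft_force: [-0.6, -0.6, -0.8]
grip_width: 0.453
grip_force: 60.0
```

Emit:
move_arm(increments="0 0 -1 0 0 0 255;0 0 -1 0 0 0 255;0 0 -1 0 0 0 255;0 0 -1 0 0 0 255;0 0 0 0 0 0 255;0 0 0 0 0 0 255;0 0 0 0 0 0 255;0 0 0 0 0 0 255")

```text
time: 10.47
position: [0.495, -0.2335, 0.1325]
tool_rot: [-0.413, 3.112, -0.001]
ft_force: [-0.8, 0.9, 6.1]
grip_width: 0.452
grip_force: 60.0
```

Emit:
move_arm(increments="0 0 -1 0 0 0 255;0 0 -1 0 0 0 255;0 0 -1 0 0 0 255;0 0 0 0 0 0 255;0 0 0 0 0 0 255;0 0 0 0 0 0 255;0 0 0 0 0 0 255;0 0 0 0 0 0 255")

```text
time: 11.13
position: [0.4957, -0.2336, 0.1306]
tool_rot: [-0.413, 3.111, -0.001]
ft_force: [-2.6, 1.3, 11.2]
grip_width: 0.451
grip_force: 60.0
```

Emit:
move_arm(increments="0 0 -1 0 0 0 255;0 0 -1 0 0 0 255;0 0 -1 0 0 0 255;0 0 -1 0 0 0 255;0 0 0 0 0 0 255;0 0 0 0 0 0 255;0 0 0 0 0 0 255;0 0 0 0 0 0 255")

```text
time: 11.8
position: [0.4952, -0.2331, 0.1247]
tool_rot: [-0.414, 3.112, -0.001]
ft_force: [3.9, 1.2, 2.2]
grip_width: 0.453
grip_force: 60.0
```

```bash
python3 - <<'E'
from h import *
pose();s=ctrl.get_state();print(s["torque"])
t=np.array(s["position"])*1000
p=ctrl.get_image("wrist");C=cloud(p);z=C[...,2]*1000
m=(abs(z-(t[2]-21.5))<5)&(np.hypot(C[...,0]*1000-t[0],C[...,1]*1000-t[1])<85)
print(rect(C[m]));A=np.c_[C[m][:,:2]*1000-t[:2],np.ones(m.sum())];print(np.linalg.lstsq(A,z[m],rcond=None)[0])
E
```

```text
t 11.8 p [ 495.2 -233.1  124.7] yaw 15.14 z [ 0.002 -0.    -1.   ] F [3.9 1.2 2.2] w 39.4 59.99992433935404
[ 0.33599451 -0.79613846  0.0107693 ]
(array([ 492.1, -232.3]), array([131.1, 143.6]), 15.9)
[-3.13555316e-03 -1.05974074e-03  1.03079163e+02]
```

Emit:
move_arm(increments="0 0 -1 0 0 0 255;0 0 -1 0 0 0 255;0 0 -1 0 0 0 255;0 0 -1 0 0 0 255;0 0 -1 0 0 0 255;0 0 0 0 0 0 255;0 0 0 0 0 0 255;0 0 0 0 0 0 255")

```text
time: 12.52
position: [0.4927, -0.2335, 0.1207]
tool_rot: [0.412, -3.112, -0.003]
ft_force: [-7.0, 3.5, 16.0]
grip_width: 0.454
grip_force: 60.0
```

Emit:
move_arm(increments="0 0 -1 0 0 0 255;0 0 -1 0 0 0 255;0 0 -1 0 0 0 255;0 0 0 0 0 0 255;0 0 0 0 0 0 255;0 0 0 0 0 0 255;0 0 0 0 0 0 255;0 0 0 0 0 0 255")

```text
time: 13.18
position: [0.4927, -0.2335, 0.1206]
tool_rot: [0.413, -3.112, -0.005]
ft_force: [-14.2, 8.8, 36.5]
grip_width: 0.455
grip_force: 60.1
```

```bash
python3 - <<'E'
from f2 import *
pose();t=np.array(ctrl.get_state()["position"])*1000
p=ctrl.get_image("wrist");C=cloud(p);z=C[...,2]*1000
d=C[...,:2]*1000-np.array([495.3,-231.2]);a=np.radians(15.2)
lx=d[...,0]*np.cos(a)+d[...,1]*np.sin(a);ly=-d[...,0]*np.sin(a)+d[...,1]*np.cos(a)
m=(abs(z-99)<5)&(abs(lx)<54)&(abs(ly)<58);A=np.c_[lx[m],ly[m],np.ones(m.sum())];print("plate plane",np.linalg.lstsq(A,z[m],rcond=None)[0])
m=(z>94)&(z<103)&(abs(ly)<15)&(lx<-45)&(lx>-90);print("tab end",np.percentile(lx[m],2),"exp -70")
fine(C,(495.3,-231.2,15.2))
q=ctrl.get_image("side");fine(cloud(q),(496.7,-235.5,15.2))
v,u=np.where((np.hypot(cloud(q)[...,0]-.5,cloud(q)[...,1]+.235)<.1)&(cloud(q)[...,2]>.05));print(u.min(),u.max(),v.min(),v.max())
c=q["frame"][v.min()-5:v.max()+25,u.min()-5:u.max()+5]
cv2.imwrite("pics/d.png",np.hstack([p["frame"][60:360,60:460],cv2.resize(c,(400,300),interpolation=cv2.INTER_CUBIC)])[:,:,::-1])
E
```

```text
t 13.18 p [ 492.7 -233.5  120.6] yaw 15.1 z [-0.002  0.003 -1.   ] F [-14.2   8.8  36.5] w 39.6 60.068698888644576
plate plane [2.20496183e-03 3.59963806e-04 9.93197204e+01]
tab end -71.3056369827513 exp -70
x [(np.float64(-71.2), 13), (np.float64(-69.8), 5), (np.float64(-68.2), 9), (np.float64(-66.8), 8), (np.float64(-65.2), 5), (np.float64(-63.8), 4), (np.float64(-62.2), 4), (np.float64(-60.8), 4), (np.float64(-59.2), 8), (np.float64(-57.8), 68), (np.float64(-56.2), 189), (np.float64(-54.8), 28), (np.float64(-53.2), 5), (np.float64(-51.8), 9), (np.float64(-50.2), 7), (np.float64(-48.8), 5), (np.float64(-47.2), 11), (np.float64(-45.8), 6), (np.float64(-44.2), 4), (np.float64(-41.2), 10), (np.float64(-39.8), 4), (np.float64(-38.2), 5), (np.float64(-35.2), 8), (np.float64(-32.2), 7), (np.float64(-30.8), 18), (np.float64(-5.2), 4), (np.float64(54.8), 48), (np.float64(56.2), 134), (np.float64(57.8), 19), (np.float64(59.2), 41), (np.float64(60.8), 388), (np.float64(62.2), 14)]
y [(np.float64(-45.8), 4), (np.float64(-15.8), 5), (np.float64(15.8), 8)]
catch -1 -1 392 ([-37.8, -22.2], [-71.0, -64.9], np.float64(116.7))
catch -1 1 387 ([-38.0, -22.3], [63.6, 69.8], np.float64(116.7))
catch 1 -1 0 0
catch 1 1 0 0
x [(np.float64(-66.8), 4), (np.float64(-56.2), 7), (np.float64(-53.2), 4), (np.float64(54.8), 7), (np.float64(57.8), 4), (np.float64(60.8), 6)]
y [(np.float64(-62.2), 5), (np.float64(-60.8), 6), (np.float64(-59.2), 10)]
catch -1 -1 15 ([-36.7, -22.0], [-70.6, -63.2], np.float64(116.1))
catch -1 1 8 ([-36.0, -29.7], [65.9, 70.8], np.float64(115.3))
catch 1 -1 11 ([23.8, 38.1], [-70.2, -64.6], np.float64(116.5))
catch 1 1 0 0
195 264 56 261
```

View pics/d.png

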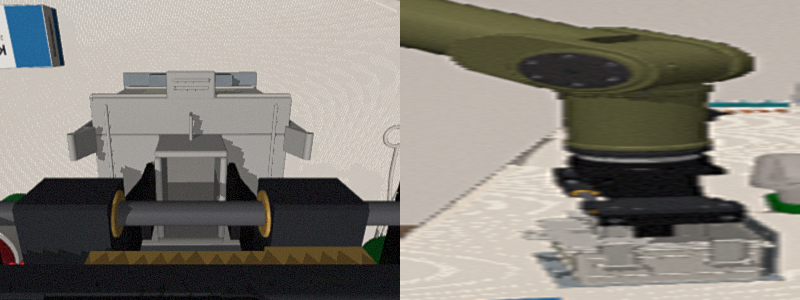

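```bash
python3 -c "
from h import *
pose();print(ctrl.close_job())"
```

```text
t 13.28 p [ 492.7 -233.5  120.6] yaw 15.1 z [-0.002  0.003 -1.   ] F [-13.8   8.6  35.8] w 39.5 60.06875468418002
the job is handed in; nothing more can be done
None
```

I handed in the job with the lid fully down on the rim, level, tab at the front, and the arm still gripping the chute and pressing with about 36 N; three catches measured closed, but the left-back one was hidden from the cameras, so I inferred it from the level lid.

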